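# Open the large sampling tap to its stop and back it off

### The arm

A 6-joint arm with a two-finger parallel gripper is mounted at the origin on a cart in front of the work surface, level with it; the furniture and walls round the work are solid. World frame = base frame: x ahead of the robot, y to its left, z up, the work surface at z = 0. Lengths are in m, angles in rad, forces in N, time in s.
With the tool pointing down it reaches from about 0.3 to 0.775 m from the base axis. Payload 14.6 kg.
Tool frame: the origin (TCP) lies at the very end of the fingers, on their centre line; the grasp point (between the pads) lies 19 mm behind it (ctrl.hold_point_z is the z of the grasp point in the tool frame, in m); z points along the fingers, y is the direction in which the jaws open and shut (so a half turn about z gives the same grasp; the last joint's range is limited). The gripper opens to 94 mm and grips with 3 to 60 N. Pads are 16 mm wide; open, the fingers measure 119 mm over their backs; the gripper's body (75 mm by 177 mm) begins 78 mm behind the grasp point.
Start: joints at [-1.361, 0.3, 1.521, -0, 1.321, -0.067], TCP at [0.15, -0.529, 0.205] pointing down, gripper open.
Joint ranges: [-3.03, 3.03], [-0.79, 2.21], [0.23, 2.52], [-1.04, 4.18], [0, 3.07], [-2.55, 2.55]. Speed limits (rad/s): [2.22, 2.22, 2.57, 3.14, 3.14, 3.14].

### API

Orientations are given as [roll, pitch, yaw] about the fixed x, y, z axes, in that order (R = Rz(yaw) Ry(pitch) Rx(roll)).
In Python, from station import ctrl, cams, hand_in gives the robot as it stands.
- The arm moves only by the tool servo_tool, never from a script. Its argument "rows" is a list of rows, each a list of 7 numbers: the shift along the world's x, y, z in m, then the turn, a rotation vector about the world's x, y, z in rad, then the gripper command: -1 is shut, 1 is fully open, values between are in proportion. A call has exactly 8 rows; each row is the pose to reach, as a shift and turn from the pose measured when the call began; what a row does not reach only later rows make up. A row lasts 1/12 s, in which the tool goes at most 41.7 mm and 7.16 degrees, less where a joint would pass 70% of its speed; a pose out of reach is approached as far as the arm can. A call with a gripper value outside its range is refused whole. The fingers move at their own pace and stop on an object; "newtons" is the grip in N (left out, the last holds). Time passes only in rows, so rows that repeat a pose let the fingers close, or fill a call up. It gives the time, the measured TCP pose, the force and the opening at its end, in the units of the state.
- ctrl.get_obs(): the state, without advancing time (a new reading comes with each control period).
- cams.camera(name): name is "side" or "top" or "wrist"; returns a dict with "image" (420x560x3 uint8, red, green, blue), "depth" (420x560 float32, m along the optical axis (not along the pixel's ray), 0 where there is no reading), "fx", "fy", "cx", "cy" (pixels), "rvec" (rotation vector, rad) and "tvec" (3), from world to camera coordinates, as OpenCV has them; the wrist camera has in their place "hand_eye" (4x4, takes a point from camera to tool coordinates, whose origin is the TCP and whose axes are the flange's). Camera axes: x right, y down, z forward; pixel columns grow to the right and rows downward; lengths in m; the calibration is good to about 2 mm. A picture is of the moment at which its call begins: read the wrist's pose just before it.
- hand_in(): hands the job in, once; it reports no verdict.
Trained networks look in a picture, given as the dict that the camera call returned (one of the last four; its "shot" number tells which), for a name from the list of things; names that differ only in an ending like _2 or _b are one class to them, and where a whole thing is asked for, a point or a joint stands for the part that bears it (a point fixed in the world has none). Each returns a list of dicts, best first, with "p" (0 to 1); they miss things now and then, are a little off and sometimes report something else, mostly with a low value. They report only what shows in the picture. A call takes as long as a camera call.
- cams.spot_in(picture, name): "box" ([left, top, right, bottom] as shares, 0 to 1, of the picture: columns of its width, rows of its height, round what is visible of it).
- cams.place_of(picture, name): "at" ([column, row] as shares, 0 to 1, of the picture: columns of its width, rows of its height: a listed point, or the origin of a listed thing).
The state is a dict: "time_s": time; "qpos": joint angles; "joint_vel": joint speeds; "tau": joint torques, N m; "ee_pos": TCP position; "eef_rot": TCP orientation; "force": force on the tool from outside, world axes, zero at the start; "moment": the same for the moment, N m; "grip_width": finger opening in m.
Only numpy, scipy, OpenCV 4.12 (cv2) and the standard library are available. Lean on these libraries where they do the work, as an engineer would, in place of code of your own. Each camera call takes 0.05 s, during which the arm holds its last target.

### The job

Open the tap with the larger handwheel all the way: crank the wheel anticlockwise (seen from above) by its upright handle, more than one full turn, until you feel it come up against its stop. Then turn it back clockwise a quarter turn from the stop, so that the spindle cannot jam, and let go. Leave the small tap as it is.

Things in the scene. Friction and masses are not known exactly. Their poses are not given: they have to be found in the camera images.
- large_handle (a point): Middle of the crank handle to use: upright black round handle, 18 mm across, 46 mm tall, on the rim of the larger handwheel, 50 mm from its axis. Point on the handle's axis, half-way up, 126 mm above the bench; handle top at 149 mm, wheel rim below it ends at 98 mm. The handle revolves freely on its own axis, so a gripper from above can carry it round without turning. z axis up.
- large_hub (a point): Point on the vertical axis of the larger handwheel (dark steel, three spokes, 112 mm over the rim, on a brass tap fixed to the bench by a 90 mm square plate), at the height of the handle's middle, 126 mm above the bench. The handle goes round it on a circle of 50 mm radius. The hub nut ends at 106 mm above the bench.
- large_wheel (a joint): Angle of the larger handwheel, rad, growing anticlockwise from above (opening), counted over all turns. It turns against light friction (2 to 3 N at the handle) and stays where it is left. The rigid open stop lies 1.1 to 1.7 turns anticlockwise from the start; there the wheel ceases to advance and the force on the handle rises steeply. Hold the handle firmly: 10 to 20 N is felt there.
- small_handle (a point): Middle of the crank handle (12 mm across, 28 mm tall, point 85 mm above the bench, top at 99 mm) of the small tap, of the same make but lower, its wheel only 72 mm over the rim. Not to be turned.

How it is judged:
By the outcome, as a careful person would: the job done as asked, in the order asked, and still so for the second after the job is handed in, with the robot touching nothing.
It also fails if it takes over 67 s, if anything falls off the work surface, if the arm or the gripper's body presses on something with over 40 N, if the wrist force passes 120 N, or if a joint passes its speed limit or range.

## Working session

There is one attempt and no reset: what is moved stays moved. The work goes in short steps, Python scripts to look and compute and a tool call to move; the robot and the scene stay as the last step left them, time stands still between calls to the robot, and variables do not carry over. Pictures are saved under pics/ and viewed, and the job is handed in when it is done.

Besides the shell and the picture viewer there is one more tool, called after "Call:" by a JSON object that holds its "op" and its "data". servo_tool: Moves the arm, as the interface text tells. Its arguments: {"type":"object","properties":{"rows":{"type":"array"},"newtons":{"type":"number"}},"required":["rows"]}

```bash
mkdir -p pics; cat > h.py <<'E'
import numpy as np, cv2
from station import ctrl, cams
from scipy.spatial.transform import Rotation as R
def shot(n,fn=None):
    o=ctrl.get_obs(); p=cams.camera(n)
    if fn: cv2.imwrite('pics/'+fn,p['image'][:,:,::-1])
    if 'hand_eye' in p:
        T=np.eye(4); T[:3,:3]=R.from_euler('xyz',o['eef_rot']).as_matrix(); T[:3,3]=o['ee_pos']; M=T@np.array(p['hand_eye'])
    else:
        M=np.eye(4); r=cv2.Rodrigues(np.array(p['rvec'],float))[0]; M[:3,:3]=r.T; M[:3,3]=-r.T@np.array(p['tvec']).ravel()
    return p,M
def at_z(p,M,sh,z):
    u,v=sh[0]*560,sh[1]*420
    d=M[:3,:3]@np.array([(u-p['cx'])/p['fx'],(v-p['cy'])/p['fy'],1]); return M[:3,3]+d*(z-M[2,3])/d[2]
E
python3 - <<'E'
from h import *
for n in ['top','side']:
    p,M=shot(n,n+'1.png'); print(n,M[:3,3])
    for k,z in [('large_handle',.126),('large_hub',.126),('small_handle',.085)]:
        for r in cams.place_of(p,k)[:2]: print(k,round(r['p'],2),np.round(np.array(r['at'])*[560,420]),np.round(at_z(p,M,r['at'],z),4))
print(ctrl.get_obs(), ctrl.hold_point_z)
E
```

```text
top [0.46645302 0.15416368 1.01303648]
large_handle 0.65 [336. 230.] [0.5233 0.0448 0.126 ]
large_hub 0.81 [360. 239.] [ 0.5058 -0.0007  0.126 ]
small_handle 0.57 [237. 244.] [0.4927 0.2412 0.085 ]
side [0.50336472 0.83334282 0.66371482]
large_handle 0.74 [294. 191.] [0.5307 0.0613 0.126 ]
large_hub 0.87 [304. 174.] [0.5137 0.0027 0.126 ]
small_handle 0.52 [315. 281.] [0.4899 0.2424 0.085 ]
{'time_s': 0.4, 'qpos': array([-1.36057988e+00,  2.99990142e-01,  1.52110398e+00,  2.17542467e-05,
        1.32072756e+00, -6.65982121e-02]), 'joint_vel': array([ 0.00109174, -0.00104565, -0.00048868, -0.00053447,  0.0006827 ,
       -0.00152837]), 'tau': array([-5.68601190e-04, -5.31199980e+01, -3.52606630e+01,  7.07324920e-02,
        2.18295265e-02, -3.60774288e-05]), 'ee_pos': array([ 0.15030179, -0.52900021,  0.20535209]), 'eef_rot': array([-3.14136554e+00, -3.62709547e-05,  2.76809267e-01]), 'force': array([0.36886253, 0.7826736 , 0.67439294]), 'moment': array([-0.01550021, -0.03353135, -0.00970543]), 'grip_width': 0.09398012234417391} -0.0188
```

View pics/top1.png

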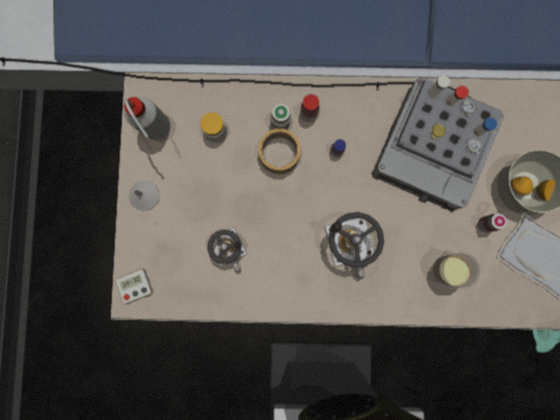

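View pics/side1.png

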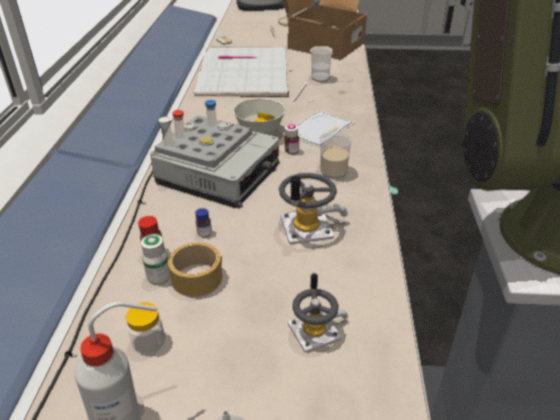

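The top view shows the large wheel at about (357,240) with its handle at about (336,228). The small tap is at (226,246). The side view agrees. I'll move above the large wheel and measure with the wrist camera.

Call:
{"op": "servo_tool", "data": {"rows": [[0.01,0.02,0.04,0,0,0,1],[0.03,0.05,0.07,0,0,0,1],[0.05,0.08,0.09,0,0,0,1],[0.07,0.115,0.1,0,0,0,1],[0.09,0.15,0.1,0,0,0,1],[0.11,0.185,0.1,0,0,0,1],[0.13,0.22,0.1,0,0,0,1],[0.15,0.25,0.1,0,0,0,1]]}}

```text
time_s: 1.07
ee_pos: [0.3006, -0.277, 0.3057]
eef_rot: [3.141, -0.0, 0.276]
force: [1.0, -1.6, -0.4]
grip_width: 0.094
```

```bash
python3 - <<'E'
from h import *
p,M=shot('wrist','w0.png'); print(np.round(p['hand_eye'],3),p['fx'],p['cx'],p['cy']); print(np.round(M,3)); print(ctrl.get_obs()['ee_pos'],ctrl.get_obs()['eef_rot'])
E
```

```text
[[-0.    -0.958 -0.288  0.085]
 [ 1.    -0.     0.    -0.   ]
 [-0.    -0.288  0.958 -0.179]
 [ 0.     0.     0.     1.   ]] 302.76528363149055 276.68794548947244 207.51886749800883
[[ 0.273 -0.921 -0.277  0.383]
 [-0.962 -0.261 -0.079 -0.253]
 [ 0.001  0.288 -0.958  0.485]
 [ 0.     0.     0.     1.   ]]
[ 0.30359122 -0.27284851  0.30597786] [ 3.14144840e+00 -2.02776610e-03  2.80237552e-01]
```

Call:
{"op": "servo_tool", "data": {"rows": [[0.02,0.035,0,0,0,0,1],[0.04,0.07,0,0,0,0,1],[0.06,0.105,0,0,0,0,1],[0.08,0.14,0,0,0,0,1],[0.1,0.175,0,0,0,0,1],[0.12,0.21,0,0,0,0,1],[0.145,0.245,0,0,0,0,1],[0.17,0.275,0,0,0,0,1]]}}

```text
time_s: 1.78
ee_pos: [0.4742, 0.0045, 0.3063]
eef_rot: [3.141, -0.003, 0.281]
force: [0.5, -0.6, -0.2]
grip_width: 0.0938
```

Call:
{"op": "servo_tool", "data": {"rows": [[0,0.01,0,0,0,0,0],[0,0.01,0,0,0,0,0],[0,0.01,0,0,0,0,0],[0,0.01,0,0,0,0,0],[0,0.01,0,0,0,0,0],[0,0.01,0,0,0,0,0],[0,0.01,0,0,0,0,0],[0,0.01,0,0,0,0,0]]}}

```text
time_s: 2.45
ee_pos: [0.4741, 0.014, 0.3065]
eef_rot: [3.141, -0.003, 0.28]
force: [0.4, -0.3, 0.9]
grip_width: 0.0476
```

```bash
cat > w.py <<'E'
from h import *
import sys
p,M=shot('wrist',sys.argv[1])
for k,z in [('large_handle',.126),('large_hub',.126),('small_handle',.085)]:
    for r in cams.place_of(p,k)[:2]: print(k,round(r['p'],2),np.round(np.array(r['at'])*[560,420]),np.round(at_z(p,M,r['at'],z),4))
# depth points
v,u=np.mgrid[0:420,0:560]; d=p['depth']; P=np.stack([(u-p['cx'])/p['fx']*d,(v-p['cy'])/p['fy']*d,d],-1)@M[:3,:3].T+M[:3,3]
np.save('P.npy',P)
for lo,hi in [(.115,.155),(.075,.102)]:
    m=(d>0)&(P[...,2]>lo)&(P[...,2]<hi)&(np.hypot(P[...,0]-.51,P[...,1])<.09)
    q=P[m]; print(lo,len(q)); 
    if len(q): print(q.mean(0),np.percentile(q,[2,98],axis=0))
o=ctrl.get_obs(); print(o['ee_pos'],o['eef_rot'],o['force'],o['time_s'],o['grip_width'])
E
python3 w.py w1.png
```

```text
large_handle 0.62 [259. 135.] [0.5318 0.0514 0.126 ]
small_handle 0.43 [108. 122.] [0.4906 0.2426 0.085 ]
0.115 222
[0.53204935 0.04666932 0.1468169 ] [[0.52361427 0.03901128 0.12441237]
 [0.53989428 0.05457751 0.15010909]]
0.075 2780
[5.10985251e-01 1.84658388e-04 9.64381826e-02] [[ 0.45924137 -0.04865175  0.09243638]
 [ 0.5615138   0.05322506  0.09910043]]
[0.4741522  0.01440676 0.3063647 ] [ 3.14114875e+00 -2.90507332e-03  2.80689395e-01] [-0.1116496  -0.08359114 -0.51007346] 2.65 0.04722816083078788
```

View pics/w1.png

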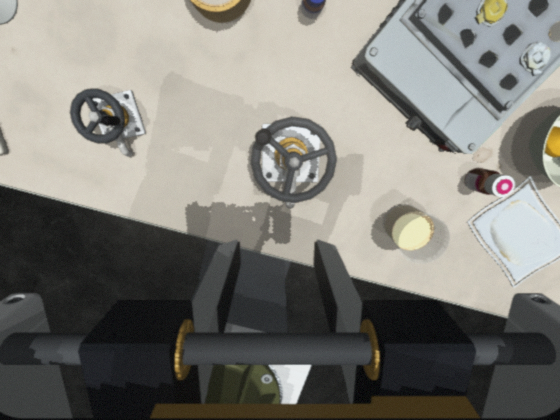

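The wrist view shows the wheel centred at about (292,158) and the handle at about (264,135). Next I'll fit circles to the depth points of the rim and the handle top.

```bash
cat > fit.py <<'E'
from h import *
from scipy.optimize import least_squares
P=np.load('P.npy'); z=P[...,2]
r=np.hypot(P[...,0]-.511,P[...,1])
rim=P[(z>.09)&(z<.1)&(r>.042)&(r<.065)]
f=least_squares(lambda c:np.hypot(rim[:,0]-c[0],rim[:,1]-c[1])-c[2],[.511,0,.05],loss='soft_l1',f_scale=.003); print('rim',f.x,len(rim))
t=P[(z>.144)&(z<.155)&(r<.09)]; h=cv2.minEnclosingCircle(t[:,:2].astype(np.float32)); print('handle',h,np.median(t,0),len(t))
d=np.median(t,0)[:2]-f.x[:2]; print(np.hypot(*d),np.degrees(np.arctan2(d[1],d[0])))
E
python3 fit.py
```

```text
rim [0.51035776 0.00224221 0.04913368] 2034
handle ((0.5313712954521179, 0.04663534462451935), 0.008962761610746384) [0.53165863 0.04672609 0.1481579 ] 207
0.04932081014487648 64.412825966478
```

Call:
{"op": "servo_tool", "data": {"rows": [[0.029,0.016,0,0,0,0,0],[0.0573,0.0323,-0.02,0,0,0,0],[0.0573,0.0323,-0.05,0,0,0,0],[0.0573,0.0323,-0.08,0,0,0,0],[0.0573,0.0323,-0.1,0,0,0,0],[0.0573,0.0323,-0.11,0,0,0,0],[0.0573,0.0323,-0.12,0,0,0,0],[0.0573,0.0323,-0.12,0,0,0,0]]}}

```text
time_s: 3.32
ee_pos: [0.5312, 0.0467, 0.1854]
eef_rot: [3.142, -0.002, 0.281]
force: [0.0, 0.4, -0.8]
grip_width: 0.0466
```

```bash
python3 w.py w2.png; python3 fit.py
```

```text
large_handle 0.42 [319. 261.] [0.508  0.0019 0.126 ]
large_hub 0.93 [319. 261.] [0.5077 0.0016 0.126 ]
small_handle 0.68 [ 70. 193.] [0.4917 0.24   0.085 ]
0.115 609
[0.53439036 0.04783942 0.14139935] [[0.52450631 0.03969972 0.11717415]
 [0.54001958 0.05538648 0.14975674]]
0.075 4176
[0.51571925 0.0023039  0.09599672] [[ 0.45989094 -0.04809469  0.09073444]
 [ 0.56236742  0.05417016  0.09871255]]
[0.53200099 0.04668021 0.18771749] [ 3.14060949 -0.00498274  0.28068254] [ 0.02907558 -0.05773639 -0.39578783] 3.5167 0.04709062875342448
rim [0.51125807 0.0030628  0.04920862] 2990
handle ((0.5312831401824951, 0.04682701826095581), 0.009195487946271896) [0.53263136 0.04719319 0.14805307] 388
0.0490337557639197 64.15809763662764
```

View pics/w2.png

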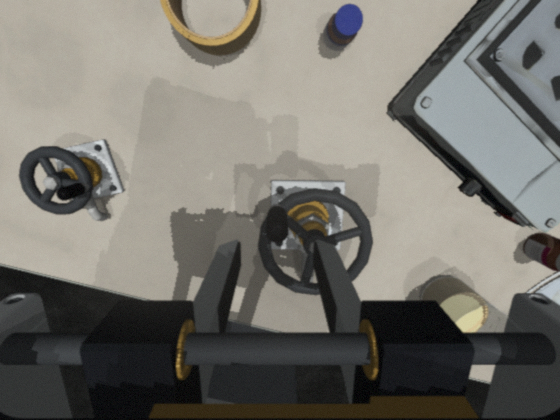

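The image shows the handle at (277,225) between the fingers, and the fits agree to about 1 mm. Descending and gripping.

Call:
{"op": "servo_tool", "data": {"rows": [[0,0,-0.02,0,0,0,0],[0,0,-0.04,0,0,0,0],[0,0,-0.055,0,0,0,0],[0,0,-0.068,0,0,0,0],[0,0,-0.075,0,0,0,0],[0,0,-0.075,0,0,0,0],[0,0,-0.075,0,0,0,-0.3],[0,0,-0.075,0,0,0,-0.5]], "newtons": 40}}

```text
time_s: 4.18
ee_pos: [0.5326, 0.0467, 0.1139]
eef_rot: [3.14, -0.007, 0.281]
force: [-0.5, 0.3, -0.3]
grip_width: 0.037
```

Call:
{"op": "servo_tool", "data": {"rows": [[0,0,0,0,0,0,-1],[0,0,0,0,0,0,-1],[0,0,0,0,0,0,-1],[0,0,0,0,0,0,-1],[0,0,0,0,0,0,-1],[0,0,0,0,0,0,-1],[0,0,0,0,0,0,-1],[0,0,0,0,0,0,-1]], "newtons": 40}}

```text
time_s: 4.85
ee_pos: [0.533, 0.0469, 0.1145]
eef_rot: [3.14, -0.008, 0.281]
force: [-0.1, 1.6, 5.6]
grip_width: 0.0173
```

```bash
python3 - <<'E'
from h import *
p,M=shot('wrist','w3.png');p,M=shot('side','s3.png'); 
o=ctrl.get_obs(); print(o['ee_pos'],o['force'],o['moment'],o['grip_width'],o['qpos'])
E
```

```text
[0.53295813 0.04686366 0.11447344] [0.13486661 2.4433742  6.14862134] [ 0.41577957 -0.03370956  0.00695622] 0.017126528176458676 [1.89506784e-02 3.55849962e-01 1.67079601e+00 6.44252850e-04
 1.10694596e+00 1.30874206e+00]
```

View pics/s3.png

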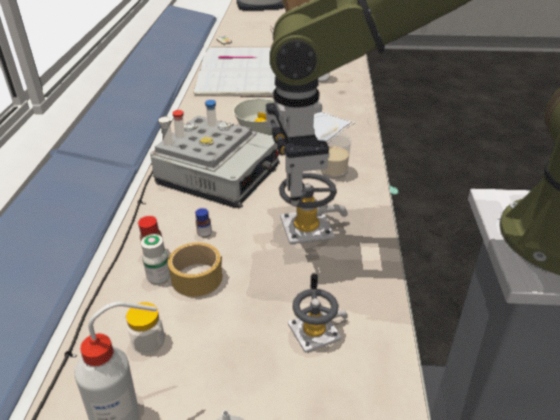

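View pics/w3.png

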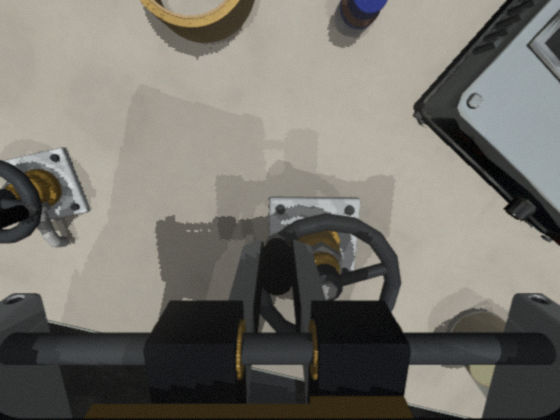

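```bash
cat > arc.py <<'E'
import sys, numpy as np
a0,step,n=map(float,sys.argv[1:4]); a=np.radians(a0)
print([[round(.05*(np.cos(t)-np.cos(a)),4),round(.05*(np.sin(t)-np.sin(a)),4)] for t in a+np.radians(step)*np.minimum(np.arange(1,9),n)])
E
python3 arc.py 64.2 10 7
```

```text
[[np.float64(-0.0081), np.float64(0.0031)], [np.float64(-0.0167), np.float64(0.0047)], [np.float64(-0.0254), np.float64(0.0048)], [np.float64(-0.034), np.float64(0.0035)], [np.float64(-0.0423), np.float64(0.0006)], [np.float64(-0.0499), np.float64(-0.0037)], [np.float64(-0.0566), np.float64(-0.0092)], [np.float64(-0.0566), np.float64(-0.0092)]]
```

Call:
{"op": "servo_tool", "data": {"rows": [[-0.0081,0.0031,0,0,0,0,-1],[-0.0167,0.0047,0,0,0,0,-1],[-0.0254,0.0048,0,0,0,0,-1],[-0.034,0.0035,0,0,0,0,-1],[-0.0423,0.0006,0,0,0,0,-1],[-0.0499,-0.0037,0,0,0,0,-1],[-0.0566,-0.0092,0,0,0,0,-1],[-0.0566,-0.0092,0,0,0,0,-1]], "newtons": 50}}

```text
time_s: 5.62
ee_pos: [0.4749, 0.0367, 0.1145]
eef_rot: [3.14, -0.007, 0.28]
force: [-3.6, 0.7, 3.1]
grip_width: 0.017
```

```bash
python3 - <<'E'
from h import *
p,M=shot('wrist','w4.png')
o=ctrl.get_obs(); print(o['ee_pos'],o['force'],o['moment'],o['grip_width'],o['qpos'])
d=o['ee_pos'][:2]-np.array([.511,.0025]);print(np.hypot(*d),np.degrees(np.arctan2(d[1],d[0])))
E
```

```text
[0.47532842 0.03707737 0.11448772] [-3.86150938  1.99340124  3.82360659] [ 0.33178003  0.84803069 -0.06834688] 0.01722888344921766 [6.26318963e-04 2.36118301e-01 1.82953196e+00 7.56953903e-04
 1.06956945e+00 1.29115053e+00]
0.04967954016227054 135.89237733179033
```

View pics/w4.png

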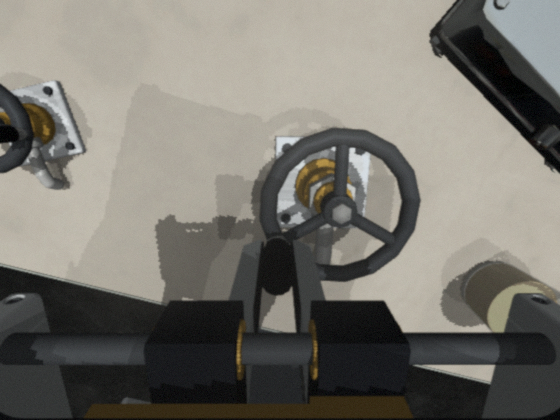

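The grip holds and the radius stays at 49.7 mm. I've turned about 72° so far and carry on.

```bash
sed -i 's/round(/float(round(/;s/,4),round/,4)),float(round/;s/,4)\] for/,4))] for/' arc.py; python3 arc.py 135.9 12 8; python3 arc.py 231 12 8;python3 arc.py 326 12 8
```

```text
[[-0.0064, -0.0082], [-0.011, -0.0176], [-0.0136, -0.0278], [-0.014, -0.0382], [-0.0122, -0.0485], [-0.0083, -0.0582], [-0.0025, -0.0669], [0.0051, -0.0741]]
[[0.0088, -0.0057], [0.0185, -0.0094], [0.0288, -0.0111], [0.0393, -0.0105], [0.0494, -0.0078], [0.0587, -0.0031], [0.0668, 0.0035], [0.0734, 0.0116]]
[[0.0049, 0.0092], [0.0078, 0.0193], [0.0085, 0.0297], [0.0071, 0.0401], [0.0035, 0.0499], [-0.0021, 0.0587], [-0.0093, 0.0663], [-0.018, 0.0721]]
```

Call:
{"op": "servo_tool", "data": {"rows": [[-0.0064,-0.0082,0,0,0,0,-1],[-0.011,-0.0176,0,0,0,0,-1],[-0.0136,-0.0278,0,0,0,0,-1],[-0.014,-0.0382,0,0,0,0,-1],[-0.0122,-0.0485,0,0,0,0,-1],[-0.0083,-0.0582,0,0,0,0,-1],[-0.0025,-0.0669,0,0,0,0,-1],[0.0051,-0.0741,0,0,0,0,-1]]}}

```text
time_s: 6.33
ee_pos: [0.481, -0.0382, 0.1145]
eef_rot: [3.141, -0.006, 0.279]
force: [0.4, 5.1, 3.5]
grip_width: 0.0171
```

```bash
cat > st.py <<'E'
from h import *
o=ctrl.get_obs(); print(o['time_s'],o['ee_pos'],np.round(o['force'],1),np.round(o['grip_width'],4))
d=o['ee_pos'][:2]-np.array([.511,.0025]);a=np.arctan2(d[1],d[0]);print(np.hypot(*d),np.degrees(a)%360, 'tan ccw F',o['force'][:2]@[-np.sin(a),np.cos(a)],'rad F',o['force'][:2]@[np.cos(a),np.sin(a)])
E
python3 st.py
```

```text
6.3333 [ 0.48101825 -0.0382205   0.11448646] [0.4 5.1 3.5] 0.0171
0.05056742647005217 233.63647447196695 tan ccw F -2.6972030016200694 rad F -4.367325154599187
```

Call:
{"op": "servo_tool", "data": {"rows": [[0.0088,-0.0055,0,0,0,0,-1],[0.0185,-0.0091,0,0,0,0,-1],[0.0288,-0.0105,0,0,0,0,-1],[0.0391,-0.0098,0,0,0,0,-1],[0.0492,-0.007,0,0,0,0,-1],[0.0584,-0.0022,0,0,0,0,-1],[0.0664,0.0044,0,0,0,0,-1],[0.073,0.0125,0,0,0,0,-1]]}}

```text
time_s: 7.0
ee_pos: [0.5536, -0.025, 0.1143]
eef_rot: [-3.14, -0.002, 0.279]
force: [-19.3, 9.4, 16.0]
grip_width: 0.0171
```

```bash
python3 st.py; python3 arc.py 329 9 7
```

```text
7.0 [ 0.55356417 -0.02501433  0.11427661] [-19.3   9.4  16. ] 0.0171
0.05068280540737791 327.1205689742271 tan ccw F -2.5453783248320465 rad F -21.299154354823052
[[0.0035, 0.007], [0.0059, 0.0145], [0.007, 0.0223], [0.007, 0.0301], [0.0057, 0.0378], [0.0032, 0.0453], [-0.0005, 0.0522], [-0.0005, 0.0522]]
```

```bash
python3 - <<'E'
import numpy as np
from scipy.optimize import least_squares
X=np.array([[.5330,.0469],[.4753,.0371],[.4810,-.0382],[.5536,-.0250]]); F=np.array([[.1,2.4],[-3.9,2],[.4,5.1],[-19.3,9.4]])
def f(p):
    d=X-p[:2]; r=np.hypot(*d.T); fr=(F*d).sum(1)/r; return r+fr*p[2]*.0001-.05
s=least_squares(f,[.511,.0025,.3],x_scale=[.001,.001,.1]); print(s.x,s.fun)
E
```

```text
[0.51083623 0.00212044 0.30146531] [ 3.05891219e-05 -1.01657573e-05  2.83654834e-05 -4.61244058e-06]
```

```bash
cat > go.py <<'E'
from h import *
import sys
# go.py inc_deg rows_per_call ncalls : targets on circle from measured
C=np.array([.51084,.00212]); Rr=.05
o=ctrl.get_obs(); x=o['ee_pos']; F=o['force']; d=x[:2]-C; a=np.arctan2(d[1],d[0])
print('t %.2f r %.4f ang %.1f tanF %.1f radF %.1f Fz %.1f |F| %.1f grip %.4f z %.4f'%(o['time_s'],np.hypot(*d),np.degrees(a)%360,F[:2]@[-np.sin(a),np.cos(a)],F[:2]@[np.cos(a),np.sin(a)],F[2],np.linalg.norm(F),o['grip_width'],x[2]))
inc,n=float(sys.argv[1]),int(sys.argv[2]) if len(sys.argv)>2 else 1
for c in range(n):
    s=x[:2] if c==0 else C+Rr*np.array([np.cos(a+np.radians(inc)*c),np.sin(a+np.radians(inc)*c)])
    print([[float(round(v,4)) for v in C+Rr*np.array([np.cos(t),np.sin(t)])-s] for t in a+np.radians(inc)*(c+np.arange(1,9)/8)])
E
python3 go.py 100
```

```text
t 7.00 r 0.0506 ang 327.6 tanF -2.4 radF -21.3 Fz 16.0 |F| 26.8 grip 0.0171 z 0.1143
[[0.0043, 0.0101], [0.0069, 0.0207], [0.0071, 0.0316], [0.0049, 0.0422], [0.0005, 0.0522], [-0.0059, 0.061], [-0.0141, 0.0681], [-0.0237, 0.0734]]
```

Call:
{"op": "servo_tool", "data": {"rows": [[0.0043,0.0101,0,0,0,0,-1],[0.0069,0.0207,0,0,0,0,-1],[0.0071,0.0316,0,0,0,0,-1],[0.0049,0.0422,0,0,0,0,-1],[0.0005,0.0522,0,0,0,0,-1],[-0.0059,0.061,0,0,0,0,-1],[-0.0141,0.0681,0,0,0,0,-1],[-0.0237,0.0734,0,0,0,0,-1]], "newtons": 40}}

```text
time_s: 7.67
ee_pos: [0.531, 0.0479, 0.1145]
eef_rot: [3.142, -0.004, 0.279]
force: [1.0, -4.7, 3.2]
grip_width: 0.0169
```

```bash
python3 go.py 22
```

```text
t 7.67 r 0.0500 ang 66.2 tanF -2.8 radF -3.9 Fz 3.2 |F| 5.7 grip 0.0169 z 0.1145
[[-0.0022, 0.0009], [-0.0045, 0.0017], [-0.0068, 0.0024], [-0.0091, 0.003], [-0.0115, 0.0035], [-0.0138, 0.0038], [-0.0162, 0.0041], [-0.0186, 0.0042]]
```

Call:
{"op": "servo_tool", "data": {"rows": [[-0.0022,0.0009,0,0,0,0,-1],[-0.0045,0.0017,0,0,0,0,-1],[-0.0068,0.0024,0,0,0,0,-1],[-0.0091,0.003,0,0,0,0,-1],[-0.0115,0.0035,0,0,0,0,-1],[-0.0138,0.0038,0,0,0,0,-1],[-0.0162,0.0041,0,0,0,0,-1],[-0.0186,0.0042,0,0,0,0,-1]]}}

```text
time_s: 8.33
ee_pos: [0.5122, 0.052, 0.1145]
eef_rot: [3.141, -0.004, 0.279]
force: [2.9, -1.0, 3.1]
grip_width: 0.0172
```

```bash
python3 go.py 6 3
```

```text
t 8.33 r 0.0499 ang 88.4 tanF -3.0 radF -0.9 Fz 3.1 |F| 4.4 grip 0.0172 z 0.1145
[[-0.0007, 0.0001], [-0.0013, 0.0001], [-0.002, 0.0001], [-0.0026, 0.0001], [-0.0033, 0.0001], [-0.0039, 0.0], [-0.0046, -0.0], [-0.0052, -0.0001]]
[[-0.0007, -0.0001], [-0.0013, -0.0001], [-0.002, -0.0002], [-0.0026, -0.0003], [-0.0033, -0.0004], [-0.0039, -0.0005], [-0.0045, -0.0006], [-0.0052, -0.0007]]
[[-0.0006, -0.0001], [-0.0013, -0.0003], [-0.0019, -0.0004], [-0.0026, -0.0005], [-0.0032, -0.0007], [-0.0038, -0.0009], [-0.0045, -0.001], [-0.0051, -0.0012]]
```

Call:
{"op": "servo_tool", "data": {"rows": [[-0.0013,0,0,0,0,0,-1],[-0.0026,0,0,0,0,0,-1],[-0.0039,0,0,0,0,0,-1],[-0.0052,-0.0001,0,0,0,0,-1],[-0.0065,-0.0002,0,0,0,0,-1],[-0.0078,-0.0004,0,0,0,0,-1],[-0.0091,-0.0006,0,0,0,0,-1],[-0.0104,-0.0008,0,0,0,0,-1]]}}

```text
time_s: 9.0
ee_pos: [0.5017, 0.0512, 0.1145]
eef_rot: [3.141, -0.004, 0.279]
force: [2.1, -0.4, 3.1]
grip_width: 0.0175
```

```bash
python3 go.py 4 3
```

```text
t 9.00 r 0.0499 ang 100.5 tanF -2.0 radF -0.8 Fz 3.1 |F| 3.7 grip 0.0175 z 0.1145
[[-0.0004, -0.0], [-0.0009, -0.0001], [-0.0013, -0.0002], [-0.0017, -0.0003], [-0.0021, -0.0004], [-0.0026, -0.0005], [-0.003, -0.0006], [-0.0034, -0.0007]]
[[-0.0004, -0.0001], [-0.0008, -0.0002], [-0.0013, -0.0003], [-0.0017, -0.0005], [-0.0021, -0.0006], [-0.0025, -0.0007], [-0.0029, -0.0009], [-0.0033, -0.001]]
[[-0.0004, -0.0001], [-0.0008, -0.0003], [-0.0012, -0.0004], [-0.0016, -0.0006], [-0.0021, -0.0007], [-0.0025, -0.0009], [-0.0029, -0.0011], [-0.0033, -0.0012]]
```

Call:
{"op": "servo_tool", "data": {"rows": [[-0.0004,0,0,0,0,0,-1],[-0.0009,-0.0001,0,0,0,0,-1],[-0.0013,-0.0002,0,0,0,0,-1],[-0.0017,-0.0003,0,0,0,0,-1],[-0.0022,-0.0004,0,0,0,0,-1],[-0.0026,-0.0005,0,0,0,0,-1],[-0.003,-0.0006,0,0,0,0,-1],[-0.0034,-0.0007,0,0,0,0,-1]]}}

```text
time_s: 9.67
ee_pos: [0.4983, 0.0505, 0.1145]
eef_rot: [3.141, -0.004, 0.279]
force: [2.1, -0.5, 2.0]
grip_width: 0.0171
```

Call:
{"op": "servo_tool", "data": {"rows": [[-0.0004,-0.0001,0,0,0,0,-1],[-0.0008,-0.0002,0,0,0,0,-1],[-0.0013,-0.0003,0,0,0,0,-1],[-0.0017,-0.0005,0,0,0,0,-1],[-0.0021,-0.0006,0,0,0,0,-1],[-0.0025,-0.0007,0,0,0,0,-1],[-0.0029,-0.0009,0,0,0,0,-1],[-0.0033,-0.001,0,0,0,0,-1]]}}

```text
time_s: 10.33
ee_pos: [0.495, 0.0495, 0.1145]
eef_rot: [3.141, -0.004, 0.279]
force: [2.8, -0.5, 2.3]
grip_width: 0.0172
```

Call:
{"op": "servo_tool", "data": {"rows": [[-0.0004,-0.0001,0,0,0,0,-1],[-0.0008,-0.0003,0,0,0,0,-1],[-0.0012,-0.0004,0,0,0,0,-1],[-0.0016,-0.0006,0,0,0,0,-1],[-0.0021,-0.0007,0,0,0,0,-1],[-0.0025,-0.0009,0,0,0,0,-1],[-0.0029,-0.0011,0,0,0,0,-1],[-0.0033,-0.0012,0,0,0,0,-1]]}}

```text
time_s: 11.0
ee_pos: [0.4916, 0.0483, 0.1145]
eef_rot: [3.141, -0.004, 0.279]
force: [2.9, -1.7, 3.0]
grip_width: 0.017
```

```bash
python3 go.py 4 4 | sed -E 's/\[\[.*, \[/[/'; python3 go.py 5 4 | sed -E 's/\[\[.*, \[/[/'
```

```text
t 11.00 r 0.0500 ang 112.6 tanF -2.0 radF -2.7 Fz 3.0 |F| 4.5 grip 0.0170 z 0.1145
[-0.0032, -0.0014]]
[-0.0031, -0.0017]]
[-0.0029, -0.0019]]
[-0.0028, -0.0021]]
t 11.00 r 0.0500 ang 112.6 tanF -2.0 radF -2.7 Fz 3.0 |F| 4.5 grip 0.0170 z 0.1145
[-0.004, -0.0018]]
[-0.0038, -0.0022]]
[-0.0036, -0.0025]]
[-0.0033, -0.0028]]
```

Call:
{"op": "servo_tool", "data": {"rows": [[-0.0004,-0.0002,0,0,0,0,-1],[-0.0008,-0.0003,0,0,0,0,-1],[-0.0012,-0.0005,0,0,0,0,-1],[-0.0016,-0.0007,0,0,0,0,-1],[-0.002,-0.0009,0,0,0,0,-1],[-0.0024,-0.001,0,0,0,0,-1],[-0.0028,-0.0012,0,0,0,0,-1],[-0.0032,-0.0014,0,0,0,0,-1]]}}

```text
time_s: 11.67
ee_pos: [0.4884, 0.0468, 0.1145]
eef_rot: [3.141, -0.004, 0.279]
force: [4.3, -1.9, 2.6]
grip_width: 0.0175
```

Call:
{"op": "servo_tool", "data": {"rows": [[-0.0004,-0.0002,0,0,0,0,-1],[-0.0008,-0.0004,0,0,0,0,-1],[-0.0012,-0.0006,0,0,0,0,-1],[-0.0016,-0.0008,0,0,0,0,-1],[-0.002,-0.001,0,0,0,0,-1],[-0.0023,-0.0013,0,0,0,0,-1],[-0.0027,-0.0015,0,0,0,0,-1],[-0.0031,-0.0017,0,0,0,0,-1]]}}

```text
time_s: 12.33
ee_pos: [0.4853, 0.0451, 0.1145]
eef_rot: [3.141, -0.004, 0.279]
force: [3.3, -0.5, 1.5]
grip_width: 0.0174
```

Call:
{"op": "servo_tool", "data": {"rows": [[-0.0004,-0.0002,0,0,0,0,-1],[-0.0008,-0.0005,0,0,0,0,-1],[-0.0011,-0.0007,0,0,0,0,-1],[-0.0015,-0.0009,0,0,0,0,-1],[-0.0018,-0.0012,0,0,0,0,-1],[-0.0022,-0.0014,0,0,0,0,-1],[-0.0026,-0.0017,0,0,0,0,-1],[-0.0029,-0.0019,0,0,0,0,-1]]}}

```text
time_s: 13.0
ee_pos: [0.4824, 0.0432, 0.1145]
eef_rot: [3.141, -0.004, 0.279]
force: [2.3, -0.4, 2.2]
grip_width: 0.0173
```

Call:
{"op": "servo_tool", "data": {"rows": [[-0.0004,-0.0003,0,0,0,0,-1],[-0.0007,-0.0005,0,0,0,0,-1],[-0.0011,-0.0008,0,0,0,0,-1],[-0.0014,-0.001,0,0,0,0,-1],[-0.0018,-0.0013,0,0,0,0,-1],[-0.0021,-0.0016,0,0,0,0,-1],[-0.0025,-0.0018,0,0,0,0,-1],[-0.0028,-0.0021,0,0,0,0,-1]]}}

```text
time_s: 13.67
ee_pos: [0.4795, 0.0411, 0.1145]
eef_rot: [3.141, -0.004, 0.279]
force: [3.5, -0.7, 1.1]
grip_width: 0.0172
```

```bash
python3 go.py 4 5 | sed -E 's/\[\[.*, \[/[/'
```

```text
t 13.67 r 0.0500 ang 128.8 tanF -2.3 radF -2.7 Fz 1.1 |F| 3.8 grip 0.0172 z 0.1145
[-0.0027, -0.0023]]
[-0.0025, -0.0025]]
[-0.0023, -0.0026]]
[-0.0021, -0.0028]]
[-0.0019, -0.0029]]
```

Call:
{"op": "servo_tool", "data": {"rows": [[-0.0003,-0.0003,0,0,0,0,-1],[-0.0007,-0.0006,0,0,0,0,-1],[-0.001,-0.0009,0,0,0,0,-1],[-0.0014,-0.0011,0,0,0,0,-1],[-0.0017,-0.0014,0,0,0,0,-1],[-0.002,-0.0017,0,0,0,0,-1],[-0.0024,-0.002,0,0,0,0,-1],[-0.0027,-0.0023,0,0,0,0,-1]]}}

```text
time_s: 14.33
ee_pos: [0.4768, 0.0387, 0.1145]
eef_rot: [3.141, -0.004, 0.279]
force: [3.2, -0.9, 1.2]
grip_width: 0.0171
```

Call:
{"op": "servo_tool", "data": {"rows": [[-0.0003,-0.0003,0,0,0,0,-1],[-0.0006,-0.0006,0,0,0,0,-1],[-0.0009,-0.0009,0,0,0,0,-1],[-0.0012,-0.0012,0,0,0,0,-1],[-0.0016,-0.0016,0,0,0,0,-1],[-0.0019,-0.0019,0,0,0,0,-1],[-0.0022,-0.0022,0,0,0,0,-1],[-0.0025,-0.0025,0,0,0,0,-1]]}}

```text
time_s: 15.0
ee_pos: [0.4742, 0.0362, 0.1145]
eef_rot: [3.141, -0.004, 0.279]
force: [3.4, -0.7, 1.6]
grip_width: 0.0172
```

Call:
{"op": "servo_tool", "data": {"rows": [[-0.0003,-0.0003,0,0,0,0,-1],[-0.0006,-0.0006,0,0,0,0,-1],[-0.0009,-0.001,0,0,0,0,-1],[-0.0012,-0.0013,0,0,0,0,-1],[-0.0014,-0.0016,0,0,0,0,-1],[-0.0017,-0.002,0,0,0,0,-1],[-0.002,-0.0023,0,0,0,0,-1],[-0.0023,-0.0026,0,0,0,0,-1]]}}

```text
time_s: 15.67
ee_pos: [0.4719, 0.0336, 0.1145]
eef_rot: [3.141, -0.004, 0.279]
force: [3.6, -0.2, 1.1]
grip_width: 0.0173
```

Call:
{"op": "servo_tool", "data": {"rows": [[-0.0003,-0.0003,0,0,0,0,-1],[-0.0005,-0.0007,0,0,0,0,-1],[-0.0008,-0.001,0,0,0,0,-1],[-0.0011,-0.0014,0,0,0,0,-1],[-0.0013,-0.0017,0,0,0,0,-1],[-0.0016,-0.0021,0,0,0,0,-1],[-0.0019,-0.0024,0,0,0,0,-1],[-0.0021,-0.0028,0,0,0,0,-1]]}}

```text
time_s: 16.33
ee_pos: [0.4698, 0.0307, 0.1145]
eef_rot: [3.141, -0.004, 0.279]
force: [4.2, 0.3, 2.3]
grip_width: 0.0171
```

```bash
python3 go.py 4 5 | sed -E 's/\[\[.*, \[/[/'
```

```text
t 16.33 r 0.0500 ang 145.1 tanF -2.6 radF -3.3 Fz 2.3 |F| 4.8 grip 0.0171 z 0.1145
[-0.0019, -0.0029]]
[-0.0017, -0.0031]]
[-0.0015, -0.0032]]
[-0.0012, -0.0033]]
[-0.001, -0.0033]]
```

Call:
{"op": "servo_tool", "data": {"rows": [[-0.0002,-0.0004,0,0,0,0,-1],[-0.0005,-0.0007,0,0,0,0,-1],[-0.0007,-0.0011,0,0,0,0,-1],[-0.001,-0.0015,0,0,0,0,-1],[-0.0012,-0.0018,0,0,0,0,-1],[-0.0014,-0.0022,0,0,0,0,-1],[-0.0017,-0.0025,0,0,0,0,-1],[-0.0019,-0.0029,0,0,0,0,-1]]}}

```text
time_s: 17.0
ee_pos: [0.4679, 0.0278, 0.1145]
eef_rot: [3.141, -0.004, 0.279]
force: [3.4, 0.6, 1.1]
grip_width: 0.0171
```

Call:
{"op": "servo_tool", "data": {"rows": [[-0.0002,-0.0004,0,0,0,0,-1],[-0.0004,-0.0008,0,0,0,0,-1],[-0.0006,-0.0012,0,0,0,0,-1],[-0.0009,-0.0016,0,0,0,0,-1],[-0.0011,-0.0019,0,0,0,0,-1],[-0.0013,-0.0023,0,0,0,0,-1],[-0.0015,-0.0027,0,0,0,0,-1],[-0.0017,-0.0031,0,0,0,0,-1]]}}

```text
time_s: 17.67
ee_pos: [0.4662, 0.0247, 0.1145]
eef_rot: [3.141, -0.004, 0.279]
force: [3.7, -0.2, 1.0]
grip_width: 0.0175
```

Call:
{"op": "servo_tool", "data": {"rows": [[-0.0002,-0.0004,0,0,0,0,-1],[-0.0004,-0.0008,0,0,0,0,-1],[-0.0006,-0.0012,0,0,0,0,-1],[-0.0008,-0.0016,0,0,0,0,-1],[-0.0009,-0.002,0,0,0,0,-1],[-0.0011,-0.0024,0,0,0,0,-1],[-0.0013,-0.0028,0,0,0,0,-1],[-0.0015,-0.0032,0,0,0,0,-1]]}}

```text
time_s: 18.33
ee_pos: [0.4647, 0.0215, 0.1145]
eef_rot: [3.141, -0.004, 0.28]
force: [3.0, 0.4, 1.6]
grip_width: 0.0168
```

Call:
{"op": "servo_tool", "data": {"rows": [[-0.0002,-0.0004,0,0,0,0,-1],[-0.0003,-0.0008,0,0,0,0,-1],[-0.0005,-0.0012,0,0,0,0,-1],[-0.0006,-0.0016,0,0,0,0,-1],[-0.0008,-0.002,0,0,0,0,-1],[-0.0009,-0.0025,0,0,0,0,-1],[-0.001,-0.0029,0,0,0,0,-1],[-0.0012,-0.0033,0,0,0,0,-1]]}}

```text
time_s: 19.0
ee_pos: [0.4634, 0.0181, 0.1145]
eef_rot: [3.141, -0.004, 0.279]
force: [2.2, 1.0, 1.5]
grip_width: 0.0173
```

```bash
python3 go.py 4 5 | sed -E 's/\[\[.*, \[/[/'
```

```text
t 19.00 r 0.0500 ang 161.3 tanF -1.7 radF -1.7 Fz 1.5 |F| 2.8 grip 0.0173 z 0.1145
[-0.001, -0.0034]]
[-0.0008, -0.0034]]
[-0.0005, -0.0035]]
[-0.0003, -0.0035]]
[-0.0, -0.0035]]
```

Total is about 457.6°.

Call:
{"op": "servo_tool", "data": {"rows": [[-0.0001,-0.0004,0,0,0,0,-1],[-0.0003,-0.0008,0,0,0,0,-1],[-0.0004,-0.0013,0,0,0,0,-1],[-0.0005,-0.0017,0,0,0,0,-1],[-0.0006,-0.0021,0,0,0,0,-1],[-0.0008,-0.0025,0,0,0,0,-1],[-0.0009,-0.003,0,0,0,0,-1],[-0.001,-0.0034,0,0,0,0,-1]]}}

```text
time_s: 19.67
ee_pos: [0.4624, 0.0147, 0.1145]
eef_rot: [3.141, -0.004, 0.28]
force: [1.3, 0.8, 1.3]
grip_width: 0.017
```

Call:
{"op": "servo_tool", "data": {"rows": [[-0.0001,-0.0004,0,0,0,0,-1],[-0.0002,-0.0008,0,0,0,0,-1],[-0.0003,-0.0013,0,0,0,0,-1],[-0.0004,-0.0017,0,0,0,0,-1],[-0.0005,-0.0021,0,0,0,0,-1],[-0.0006,-0.0025,0,0,0,0,-1],[-0.0007,-0.003,0,0,0,0,-1],[-0.0008,-0.0034,0,0,0,0,-1]]}}

```text
time_s: 20.33
ee_pos: [0.4616, 0.0112, 0.1145]
eef_rot: [3.141, -0.004, 0.279]
force: [3.4, 2.5, 1.4]
grip_width: 0.0171
```

Call:
{"op": "servo_tool", "data": {"rows": [[-0.0001,-0.0004,0,0,0,0,-1],[-0.0001,-0.0009,0,0,0,0,-1],[-0.0002,-0.0013,0,0,0,0,-1],[-0.0003,-0.0018,0,0,0,0,-1],[-0.0003,-0.0022,0,0,0,0,-1],[-0.0004,-0.0026,0,0,0,0,-1],[-0.0005,-0.003,0,0,0,0,-1],[-0.0005,-0.0035,0,0,0,0,-1]]}}

```text
time_s: 21.0
ee_pos: [0.4611, 0.0077, 0.1145]
eef_rot: [3.141, -0.004, 0.279]
force: [2.5, 1.8, 2.2]
grip_width: 0.0172
```

Call:
{"op": "servo_tool", "data": {"rows": [[-0.0001,-0.0004,0,0,0,0,-1],[-0.0001,-0.0009,0,0,0,0,-1],[-0.0002,-0.0013,0,0,0,0,-1],[-0.0002,-0.0018,0,0,0,0,-1],[-0.0002,-0.0022,0,0,0,0,-1],[-0.0002,-0.0026,0,0,0,0,-1],[-0.0003,-0.003,0,0,0,0,-1],[-0.0003,-0.0035,0,0,0,0,-1]]}}

```text
time_s: 21.67
ee_pos: [0.4608, 0.0042, 0.1145]
eef_rot: [3.141, -0.004, 0.279]
force: [2.4, 2.2, 1.4]
grip_width: 0.0171
```

```bash
python3 go.py 4 5 | sed -E 's/\[\[.*, \[/[/'
```

```text
t 21.67 r 0.0501 ang 177.6 tanF -2.3 radF -2.3 Fz 1.4 |F| 3.6 grip 0.0171 z 0.1145
[0.0001, -0.0035]]
[0.0002, -0.0035]]
[0.0005, -0.0035]]
[0.0007, -0.0034]]
[0.0009, -0.0034]]
```

Total is about 474°.

Call:
{"op": "servo_tool", "data": {"rows": [[0,-0.0004,0,0,0,0,-1],[0,-0.0009,0,0,0,0,-1],[0,-0.0013,0,0,0,0,-1],[0,-0.0018,0,0,0,0,-1],[0,-0.0022,0,0,0,0,-1],[0.0001,-0.0026,0,0,0,0,-1],[0.0001,-0.003,0,0,0,0,-1],[0.0001,-0.0035,0,0,0,0,-1]]}}

```text
time_s: 22.33
ee_pos: [0.4608, 0.0007, 0.1145]
eef_rot: [3.142, -0.004, 0.279]
force: [1.8, 2.1, 3.1]
grip_width: 0.017
```

Call:
{"op": "servo_tool", "data": {"rows": [[0,-0.0004,0,0,0,0,-1],[0,-0.0009,0,0,0,0,-1],[0.0001,-0.0013,0,0,0,0,-1],[0.0001,-0.0018,0,0,0,0,-1],[0.0001,-0.0022,0,0,0,0,-1],[0.0002,-0.0026,0,0,0,0,-1],[0.0002,-0.003,0,0,0,0,-1],[0.0002,-0.0035,0,0,0,0,-1]]}}

```text
time_s: 23.0
ee_pos: [0.461, -0.0029, 0.1145]
eef_rot: [3.142, -0.004, 0.28]
force: [1.4, 2.0, 2.5]
grip_width: 0.0172
```

Call:
{"op": "servo_tool", "data": {"rows": [[0,-0.0004,0,0,0,0,-1],[0.0001,-0.0009,0,0,0,0,-1],[0.0002,-0.0013,0,0,0,0,-1],[0.0002,-0.0018,0,0,0,0,-1],[0.0003,-0.0022,0,0,0,0,-1],[0.0004,-0.0026,0,0,0,0,-1],[0.0004,-0.003,0,0,0,0,-1],[0.0005,-0.0035,0,0,0,0,-1]]}}

```text
time_s: 23.67
ee_pos: [0.4615, -0.0064, 0.1145]
eef_rot: [3.142, -0.004, 0.279]
force: [0.4, 2.3, 2.8]
grip_width: 0.0173
```

Call:
{"op": "servo_tool", "data": {"rows": [[0.0001,-0.0004,0,0,0,0,-1],[0.0001,-0.0009,0,0,0,0,-1],[0.0002,-0.0013,0,0,0,0,-1],[0.0003,-0.0017,0,0,0,0,-1],[0.0004,-0.0021,0,0,0,0,-1],[0.0005,-0.0026,0,0,0,0,-1],[0.0006,-0.003,0,0,0,0,-1],[0.0007,-0.0034,0,0,0,0,-1]]}}

```text
time_s: 24.33
ee_pos: [0.4622, -0.0098, 0.1145]
eef_rot: [3.142, -0.004, 0.28]
force: [1.2, 2.9, 3.1]
grip_width: 0.0172
```

```bash
python3 go.py 4 5 | sed -E 's/\[\[.*, \[/[/'
```

```text
t 24.33 r 0.0501 ang 193.8 tanF -2.5 radF -1.9 Fz 3.1 |F| 4.4 grip 0.0172 z 0.1145
[0.001, -0.0033]]
[0.0012, -0.0033]]
[0.0014, -0.0032]]
[0.0016, -0.0031]]
[0.0018, -0.003]]
```

Total is about 490°.

Call:
{"op": "servo_tool", "data": {"rows": [[0.0001,-0.0004,0,0,0,0,-1],[0.0002,-0.0008,0,0,0,0,-1],[0.0003,-0.0013,0,0,0,0,-1],[0.0005,-0.0017,0,0,0,0,-1],[0.0006,-0.0021,0,0,0,0,-1],[0.0007,-0.0025,0,0,0,0,-1],[0.0009,-0.0029,0,0,0,0,-1],[0.001,-0.0033,0,0,0,0,-1]]}}

```text
time_s: 25.0
ee_pos: [0.4632, -0.0132, 0.1145]
eef_rot: [-3.142, -0.004, 0.28]
force: [0.6, 2.6, 3.4]
grip_width: 0.0173
```

Call:
{"op": "servo_tool", "data": {"rows": [[0.0001,-0.0004,0,0,0,0,-1],[0.0003,-0.0008,0,0,0,0,-1],[0.0004,-0.0012,0,0,0,0,-1],[0.0006,-0.0016,0,0,0,0,-1],[0.0007,-0.0021,0,0,0,0,-1],[0.0009,-0.0025,0,0,0,0,-1],[0.001,-0.0029,0,0,0,0,-1],[0.0012,-0.0033,0,0,0,0,-1]]}}

```text
time_s: 25.67
ee_pos: [0.4644, -0.0165, 0.1145]
eef_rot: [-3.142, -0.004, 0.28]
force: [-0.2, 2.0, 4.0]
grip_width: 0.0172
```

Call:
{"op": "servo_tool", "data": {"rows": [[0.0002,-0.0004,0,0,0,0,-1],[0.0003,-0.0008,0,0,0,0,-1],[0.0005,-0.0012,0,0,0,0,-1],[0.0007,-0.0016,0,0,0,0,-1],[0.0009,-0.002,0,0,0,0,-1],[0.001,-0.0024,0,0,0,0,-1],[0.0012,-0.0028,0,0,0,0,-1],[0.0014,-0.0032,0,0,0,0,-1]]}}

```text
time_s: 26.33
ee_pos: [0.4658, -0.0197, 0.1145]
eef_rot: [-3.142, -0.004, 0.28]
force: [0.0, 2.3, 3.1]
grip_width: 0.017
```

Call:
{"op": "servo_tool", "data": {"rows": [[0.0002,-0.0004,0,0,0,0,-1],[0.0004,-0.0008,0,0,0,0,-1],[0.0006,-0.0012,0,0,0,0,-1],[0.0008,-0.0016,0,0,0,0,-1],[0.001,-0.0019,0,0,0,0,-1],[0.0012,-0.0023,0,0,0,0,-1],[0.0014,-0.0027,0,0,0,0,-1],[0.0016,-0.0031,0,0,0,0,-1]]}}

```text
time_s: 27.0
ee_pos: [0.4675, -0.0229, 0.1145]
eef_rot: [-3.142, -0.004, 0.28]
force: [0.9, 3.7, 3.3]
grip_width: 0.0172
```

```bash
python3 go.py 4 5 | sed -E 's/\[\[.*, \[/[/'
```

```text
t 27.00 r 0.0501 ang 209.9 tanF -2.8 radF -2.6 Fz 3.3 |F| 5.0 grip 0.0172 z 0.1145
[0.0019, -0.0029]]
[0.002, -0.0028]]
[0.0022, -0.0027]]
[0.0024, -0.0025]]
[0.0026, -0.0023]]
```

Total is about 506°.

Call:
{"op": "servo_tool", "data": {"rows": [[0.0002,-0.0004,0,0,0,0,-1],[0.0005,-0.0007,0,0,0,0,-1],[0.0007,-0.0011,0,0,0,0,-1],[0.0009,-0.0015,0,0,0,0,-1],[0.0012,-0.0018,0,0,0,0,-1],[0.0014,-0.0022,0,0,0,0,-1],[0.0017,-0.0025,0,0,0,0,-1],[0.0019,-0.0029,0,0,0,0,-1]]}}

```text
time_s: 27.67
ee_pos: [0.4693, -0.0258, 0.1145]
eef_rot: [-3.142, -0.003, 0.28]
force: [-0.3, 2.8, 3.8]
grip_width: 0.0175
```

Call:
{"op": "servo_tool", "data": {"rows": [[0.0002,-0.0003,0,0,0,0,-1],[0.0005,-0.0007,0,0,0,0,-1],[0.0007,-0.001,0,0,0,0,-1],[0.001,-0.0014,0,0,0,0,-1],[0.0012,-0.0018,0,0,0,0,-1],[0.0015,-0.0021,0,0,0,0,-1],[0.0018,-0.0024,0,0,0,0,-1],[0.002,-0.0028,0,0,0,0,-1]]}}

```text
time_s: 28.33
ee_pos: [0.4713, -0.0286, 0.1144]
eef_rot: [-3.142, -0.003, 0.28]
force: [-0.1, 2.6, 4.2]
grip_width: 0.017
```

Call:
{"op": "servo_tool", "data": {"rows": [[0.0003,-0.0003,0,0,0,0,-1],[0.0005,-0.0007,0,0,0,0,-1],[0.0008,-0.001,0,0,0,0,-1],[0.0011,-0.0014,0,0,0,0,-1],[0.0014,-0.0017,0,0,0,0,-1],[0.0017,-0.002,0,0,0,0,-1],[0.0019,-0.0023,0,0,0,0,-1],[0.0022,-0.0027,0,0,0,0,-1]]}}

```text
time_s: 29.0
ee_pos: [0.4736, -0.0313, 0.1145]
eef_rot: [-3.142, -0.004, 0.28]
force: [-0.8, 2.6, 4.3]
grip_width: 0.0172
```

Call:
{"op": "servo_tool", "data": {"rows": [[0.0003,-0.0003,0,0,0,0,-1],[0.0006,-0.0006,0,0,0,0,-1],[0.0009,-0.001,0,0,0,0,-1],[0.0012,-0.0013,0,0,0,0,-1],[0.0015,-0.0016,0,0,0,0,-1],[0.0018,-0.0019,0,0,0,0,-1],[0.0021,-0.0022,0,0,0,0,-1],[0.0024,-0.0025,0,0,0,0,-1]]}}

```text
time_s: 29.67
ee_pos: [0.476, -0.0339, 0.1145]
eef_rot: [-3.141, -0.004, 0.28]
force: [-0.1, 3.0, 3.8]
grip_width: 0.0172
```

```bash
python3 go.py 4 5 | sed -E 's/\[\[.*, \[/[/'
```

```text
t 29.67 r 0.0501 ang 225.9 tanF -2.2 radF -2.1 Fz 3.8 |F| 4.9 grip 0.0172 z 0.1145
[0.0027, -0.0023]]
[0.0027, -0.0022]]
[0.0029, -0.002]]
[0.003, -0.0017]]
[0.0031, -0.0015]]
```

Total is about 522°.

Call:
{"op": "servo_tool", "data": {"rows": [[0.0003,-0.0003,0,0,0,0,-1],[0.0007,-0.0006,0,0,0,0,-1],[0.001,-0.0009,0,0,0,0,-1],[0.0013,-0.0012,0,0,0,0,-1],[0.0017,-0.0014,0,0,0,0,-1],[0.002,-0.0017,0,0,0,0,-1],[0.0023,-0.002,0,0,0,0,-1],[0.0026,-0.0023,0,0,0,0,-1]]}}

```text
time_s: 30.33
ee_pos: [0.4786, -0.0362, 0.1145]
eef_rot: [-3.141, -0.004, 0.28]
force: [-1.3, 1.8, 4.7]
grip_width: 0.0172
```

Call:
{"op": "servo_tool", "data": {"rows": [[0.0003,-0.0003,0,0,0,0,-1],[0.0007,-0.0006,0,0,0,0,-1],[0.001,-0.0008,0,0,0,0,-1],[0.0014,-0.0011,0,0,0,0,-1],[0.0017,-0.0014,0,0,0,0,-1],[0.002,-0.0017,0,0,0,0,-1],[0.0024,-0.0019,0,0,0,0,-1],[0.0027,-0.0022,0,0,0,0,-1]]}}

```text
time_s: 31.0
ee_pos: [0.4814, -0.0384, 0.1145]
eef_rot: [-3.142, -0.004, 0.28]
force: [-0.1, 2.3, 4.0]
grip_width: 0.017
```

Call:
{"op": "servo_tool", "data": {"rows": [[0.0004,-0.0003,0,0,0,0,-1],[0.0007,-0.0005,0,0,0,0,-1],[0.0011,-0.0008,0,0,0,0,-1],[0.0014,-0.001,0,0,0,0,-1],[0.0018,-0.0013,0,0,0,0,-1],[0.0022,-0.0015,0,0,0,0,-1],[0.0025,-0.0018,0,0,0,0,-1],[0.0029,-0.002,0,0,0,0,-1]]}}

```text
time_s: 31.67
ee_pos: [0.4843, -0.0404, 0.1145]
eef_rot: [-3.141, -0.004, 0.28]
force: [-0.7, 1.5, 2.9]
grip_width: 0.0174
```

Call:
{"op": "servo_tool", "data": {"rows": [[0.0004,-0.0002,0,0,0,0,-1],[0.0008,-0.0004,0,0,0,0,-1],[0.0011,-0.0006,0,0,0,0,-1],[0.0015,-0.0009,0,0,0,0,-1],[0.0019,-0.0011,0,0,0,0,-1],[0.0023,-0.0013,0,0,0,0,-1],[0.0026,-0.0015,0,0,0,0,-1],[0.003,-0.0017,0,0,0,0,-1]]}}

```text
time_s: 32.33
ee_pos: [0.4874, -0.0421, 0.1145]
eef_rot: [-3.141, -0.004, 0.28]
force: [-2.4, 2.0, 4.2]
grip_width: 0.0171
```

```bash
python3 go.py 4 5 | sed -E 's/\[\[.*, \[/[/'
```

```text
t 32.33 r 0.0501 ang 242.0 tanF -3.1 radF -0.6 Fz 4.2 |F| 5.2 grip 0.0171 z 0.1145
[0.0032, -0.0015]]
[0.0032, -0.0013]]
[0.0033, -0.0011]]
[0.0034, -0.0008]]
[0.0034, -0.0006]]
```

Total is about 538°.

Call:
{"op": "servo_tool", "data": {"rows": [[0.0004,-0.0002,0,0,0,0,-1],[0.0008,-0.0004,0,0,0,0,-1],[0.0012,-0.0006,0,0,0,0,-1],[0.0016,-0.0008,0,0,0,0,-1],[0.002,-0.001,0,0,0,0,-1],[0.0024,-0.0011,0,0,0,0,-1],[0.0028,-0.0013,0,0,0,0,-1],[0.0032,-0.0015,0,0,0,0,-1]]}}

```text
time_s: 33.0
ee_pos: [0.4906, -0.0437, 0.1145]
eef_rot: [-3.141, -0.004, 0.28]
force: [-1.3, 2.1, 4.6]
grip_width: 0.0171
```

Call:
{"op": "servo_tool", "data": {"rows": [[0.0004,-0.0002,0,0,0,0,-1],[0.0008,-0.0004,0,0,0,0,-1],[0.0012,-0.0005,0,0,0,0,-1],[0.0016,-0.0007,0,0,0,0,-1],[0.002,-0.0009,0,0,0,0,-1],[0.0024,-0.001,0,0,0,0,-1],[0.0028,-0.0012,0,0,0,0,-1],[0.0032,-0.0013,0,0,0,0,-1]]}}

```text
time_s: 33.67
ee_pos: [0.4938, -0.045, 0.1145]
eef_rot: [-3.141, -0.004, 0.279]
force: [-1.9, 1.8, 4.5]
grip_width: 0.017
```

Call:
{"op": "servo_tool", "data": {"rows": [[0.0004,-0.0002,0,0,0,0,-1],[0.0008,-0.0003,0,0,0,0,-1],[0.0012,-0.0004,0,0,0,0,-1],[0.0016,-0.0006,0,0,0,0,-1],[0.0021,-0.0007,0,0,0,0,-1],[0.0025,-0.0008,0,0,0,0,-1],[0.0029,-0.001,0,0,0,0,-1],[0.0033,-0.0011,0,0,0,0,-1]]}}

```text
time_s: 34.33
ee_pos: [0.4972, -0.0461, 0.1145]
eef_rot: [-3.141, -0.004, 0.28]
force: [-1.6, 0.6, 5.0]
grip_width: 0.0173
```

Call:
{"op": "servo_tool", "data": {"rows": [[0.0004,-0.0001,0,0,0,0,-1],[0.0008,-0.0002,0,0,0,0,-1],[0.0013,-0.0003,0,0,0,0,-1],[0.0017,-0.0004,0,0,0,0,-1],[0.0021,-0.0005,0,0,0,0,-1],[0.0025,-0.0006,0,0,0,0,-1],[0.003,-0.0007,0,0,0,0,-1],[0.0034,-0.0008,0,0,0,0,-1]]}}

```text
time_s: 35.0
ee_pos: [0.5006, -0.0469, 0.1144]
eef_rot: [-3.141, -0.004, 0.279]
force: [-2.2, 1.9, 5.1]
grip_width: 0.0176
```

```bash
python3 go.py 4 5 | sed -E 's/\[\[.*, \[/[/'
```

```text
t 35.00 r 0.0501 ang 258.2 tanF -2.5 radF -1.5 Fz 5.1 |F| 5.9 grip 0.0176 z 0.1144
[0.0035, -0.0005]]
[0.0035, -0.0004]]
[0.0035, -0.0001]]
[0.0035, 0.0001]]
[0.0035, 0.0004]]
```

Call:
{"op": "servo_tool", "data": {"rows": [[0.0004,-0.0001,0,0,0,0,-1],[0.0009,-0.0002,0,0,0,0,-1],[0.0013,-0.0002,0,0,0,0,-1],[0.0017,-0.0003,0,0,0,0,-1],[0.0022,-0.0004,0,0,0,0,-1],[0.0026,-0.0004,0,0,0,0,-1],[0.003,-0.0005,0,0,0,0,-1],[0.0035,-0.0005,0,0,0,0,-1]]}}

```text
time_s: 35.67
ee_pos: [0.5041, -0.0475, 0.1145]
eef_rot: [-3.142, -0.003, 0.28]
force: [-2.2, 1.1, 5.3]
grip_width: 0.0173
```

Call:
{"op": "servo_tool", "data": {"rows": [[0.0004,-0.0001,0,0,0,0,-1],[0.0009,-0.0002,0,0,0,0,-1],[0.0013,-0.0002,0,0,0,0,-1],[0.0017,-0.0002,0,0,0,0,-1],[0.0022,-0.0003,0,0,0,0,-1],[0.0026,-0.0003,0,0,0,0,-1],[0.003,-0.0003,0,0,0,0,-1],[0.0035,-0.0004,0,0,0,0,-1]]}}

```text
time_s: 36.33
ee_pos: [0.5076, -0.0479, 0.1145]
eef_rot: [-3.142, -0.003, 0.28]
force: [-2.4, 1.3, 4.8]
grip_width: 0.0173
```

Call:
{"op": "servo_tool", "data": {"rows": [[0.0004,0,0,0,0,0,-1],[0.0009,-0.0001,0,0,0,0,-1],[0.0013,-0.0001,0,0,0,0,-1],[0.0017,-0.0001,0,0,0,0,-1],[0.0022,-0.0001,0,0,0,0,-1],[0.0026,-0.0001,0,0,0,0,-1],[0.003,-0.0001,0,0,0,0,-1],[0.0035,-0.0001,0,0,0,0,-1]]}}

```text
time_s: 37.0
ee_pos: [0.5111, -0.048, 0.1145]
eef_rot: [-3.141, -0.003, 0.279]
force: [-3.2, 2.1, 4.5]
grip_width: 0.017
```

Call:
{"op": "servo_tool", "data": {"rows": [[0.0004,0,0,0,0,0,-1],[0.0009,0,0,0,0,0,-1],[0.0013,0,0,0,0,0,-1],[0.0017,0,0,0,0,0,-1],[0.0022,0.0001,0,0,0,0,-1],[0.0026,0.0001,0,0,0,0,-1],[0.003,0.0001,0,0,0,0,-1],[0.0035,0.0001,0,0,0,0,-1]]}}

```text
time_s: 37.67
ee_pos: [0.5146, -0.0479, 0.1145]
eef_rot: [-3.141, -0.003, 0.28]
force: [-1.8, 2.1, 4.8]
grip_width: 0.0173
```

```bash
python3 go.py 4 5 | sed -E 's/\[\[.*, \[/[/'
```

```text
t 37.67 r 0.0501 ang 274.3 tanF -1.6 radF -2.2 Fz 4.8 |F| 5.6 grip 0.0173 z 0.1145
[0.0035, 0.0005]]
[0.0034, 0.0006]]
[0.0034, 0.0009]]
[0.0033, 0.0011]]
[0.0032, 0.0013]]
```

Total is about 570.6°.

Call:
{"op": "servo_tool", "data": {"rows": [[0.0004,0,0,0,0,0,-1],[0.0009,0.0001,0,0,0,0,-1],[0.0013,0.0002,0,0,0,0,-1],[0.0017,0.0002,0,0,0,0,-1],[0.0022,0.0003,0,0,0,0,-1],[0.0026,0.0004,0,0,0,0,-1],[0.003,0.0004,0,0,0,0,-1],[0.0035,0.0005,0,0,0,0,-1]]}}

```text
time_s: 38.33
ee_pos: [0.5181, -0.0475, 0.1145]
eef_rot: [-3.142, -0.003, 0.28]
force: [-2.2, 1.2, 5.5]
grip_width: 0.0171
```

Call:
{"op": "servo_tool", "data": {"rows": [[0.0004,0.0001,0,0,0,0,-1],[0.0009,0.0001,0,0,0,0,-1],[0.0013,0.0002,0,0,0,0,-1],[0.0017,0.0003,0,0,0,0,-1],[0.0021,0.0004,0,0,0,0,-1],[0.0026,0.0005,0,0,0,0,-1],[0.003,0.0005,0,0,0,0,-1],[0.0034,0.0006,0,0,0,0,-1]]}}

```text
time_s: 39.0
ee_pos: [0.5215, -0.0469, 0.1145]
eef_rot: [-3.141, -0.003, 0.28]
force: [-2.7, 2.0, 5.6]
grip_width: 0.0168
```

Call:
{"op": "servo_tool", "data": {"rows": [[0.0004,0.0001,0,0,0,0,-1],[0.0008,0.0002,0,0,0,0,-1],[0.0013,0.0003,0,0,0,0,-1],[0.0017,0.0004,0,0,0,0,-1],[0.0021,0.0005,0,0,0,0,-1],[0.0025,0.0006,0,0,0,0,-1],[0.0029,0.0007,0,0,0,0,-1],[0.0034,0.0009,0,0,0,0,-1]]}}

```text
time_s: 39.67
ee_pos: [0.5248, -0.046, 0.1145]
eef_rot: [-3.141, -0.003, 0.28]
force: [-3.9, 0.8, 5.4]
grip_width: 0.0171
```

```bash
python3 go.py 4 5 | sed -E 's/\[\[.*, \[/[/'
```

```text
t 39.67 r 0.0501 ang 286.2 tanF -3.5 radF -1.8 Fz 5.4 |F| 6.7 grip 0.0171 z 0.1145
[0.0033, 0.0012]]
[0.0032, 0.0013]]
[0.0031, 0.0015]]
[0.003, 0.0018]]
[0.0029, 0.002]]
```

Total is about 582.5°.

Call:
{"op": "servo_tool", "data": {"rows": [[0.0004,0.0001,0,0,0,0,-1],[0.0008,0.0002,0,0,0,0,-1],[0.0012,0.0004,0,0,0,0,-1],[0.0016,0.0005,0,0,0,0,-1],[0.0021,0.0006,0,0,0,0,-1],[0.0025,0.0008,0,0,0,0,-1],[0.0029,0.001,0,0,0,0,-1],[0.0033,0.0011,0,0,0,0,-1]]}}

```text
time_s: 40.33
ee_pos: [0.5281, -0.045, 0.1144]
eef_rot: [-3.142, -0.002, 0.28]
force: [-2.2, 0.6, 5.6]
grip_width: 0.0172
```

Call:
{"op": "servo_tool", "data": {"rows": [[0.0004,0.0001,0,0,0,0,-1],[0.0008,0.0003,0,0,0,0,-1],[0.0012,0.0004,0,0,0,0,-1],[0.0016,0.0006,0,0,0,0,-1],[0.002,0.0008,0,0,0,0,-1],[0.0024,0.001,0,0,0,0,-1],[0.0028,0.0011,0,0,0,0,-1],[0.0032,0.0013,0,0,0,0,-1]]}}

```text
time_s: 41.0
ee_pos: [0.5312, -0.0437, 0.1145]
eef_rot: [-3.141, -0.002, 0.28]
force: [-2.0, 0.8, 5.8]
grip_width: 0.0172
```

```bash
python3 go.py 4 5 | sed -E 's/\[\[.*, \[/[/'
```

```text
t 41.00 r 0.0501 ang 294.0 tanF -1.5 radF -1.6 Fz 5.8 |F| 6.2 grip 0.0172 z 0.1145
[0.0031, 0.0017]]
[0.003, 0.0017]]
[0.0029, 0.002]]
[0.0027, 0.0021]]
[0.0026, 0.0023]]
```

Call:
{"op": "servo_tool", "data": {"rows": [[0.0004,0.0002,0,0,0,0,-1],[0.0008,0.0003,0,0,0,0,-1],[0.0012,0.0005,0,0,0,0,-1],[0.0016,0.0007,0,0,0,0,-1],[0.002,0.0009,0,0,0,0,-1],[0.0024,0.0011,0,0,0,0,-1],[0.0027,0.0014,0,0,0,0,-1],[0.0031,0.0016,0,0,0,0,-1]]}}

```text
time_s: 41.67
ee_pos: [0.5343, -0.0422, 0.1144]
eef_rot: [3.142, -0.002, 0.28]
force: [-2.6, 0.1, 5.4]
grip_width: 0.0171
```

Call:
{"op": "servo_tool", "data": {"rows": [[0.0004,0.0002,0,0,0,0,-1],[0.0008,0.0004,0,0,0,0,-1],[0.0011,0.0006,0,0,0,0,-1],[0.0015,0.0008,0,0,0,0,-1],[0.0019,0.0011,0,0,0,0,-1],[0.0023,0.0013,0,0,0,0,-1],[0.0026,0.0015,0,0,0,0,-1],[0.003,0.0017,0,0,0,0,-1]]}}

```text
time_s: 42.33
ee_pos: [0.5372, -0.0405, 0.1144]
eef_rot: [-3.142, -0.002, 0.279]
force: [-3.5, 1.2, 5.9]
grip_width: 0.0175
```

```bash
python3 go.py 4 5 | sed -E 's/\[\[.*, \[/[/'
```

```text
t 42.33 r 0.0501 ang 301.7 tanF -2.3 radF -2.9 Fz 5.9 |F| 6.9 grip 0.0175 z 0.1144
[0.0028, 0.0021]]
[0.0028, 0.0021]]
[0.0026, 0.0023]]
[0.0024, 0.0025]]
[0.0023, 0.0027]]
```

Call:
{"op": "servo_tool", "data": {"rows": [[0.0004,0.0002,0,0,0,0,-1],[0.0008,0.0004,0,0,0,0,-1],[0.0011,0.0007,0,0,0,0,-1],[0.0015,0.001,0,0,0,0,-1],[0.0018,0.0012,0,0,0,0,-1],[0.0022,0.0015,0,0,0,0,-1],[0.0025,0.0017,0,0,0,0,-1],[0.0028,0.002,0,0,0,0,-1]]}}

```text
time_s: 43.0
ee_pos: [0.5399, -0.0387, 0.1145]
eef_rot: [3.141, -0.001, 0.279]
force: [-2.7, 1.0, 5.5]
grip_width: 0.017
```

Call:
{"op": "servo_tool", "data": {"rows": [[0.0004,0.0003,0,0,0,0,-1],[0.0007,0.0005,0,0,0,0,-1],[0.0011,0.0008,0,0,0,0,-1],[0.0014,0.001,0,0,0,0,-1],[0.0018,0.0013,0,0,0,0,-1],[0.0021,0.0016,0,0,0,0,-1],[0.0024,0.0018,0,0,0,0,-1],[0.0028,0.0021,0,0,0,0,-1]]}}

```text
time_s: 43.67
ee_pos: [0.5426, -0.0367, 0.1144]
eef_rot: [3.141, -0.001, 0.279]
force: [-3.5, 1.2, 5.6]
grip_width: 0.0172
```

```bash
python3 go.py 4 5 | sed -E 's/\[\[.*, \[/[/'
```

```text
t 43.67 r 0.0502 ang 309.3 tanF -2.0 radF -3.1 Fz 5.6 |F| 6.7 grip 0.0172 z 0.1144
[0.0025, 0.0024]]
[0.0025, 0.0025]]
[0.0023, 0.0026]]
[0.0021, 0.0028]]
[0.0019, 0.0029]]
```

Call:
{"op": "servo_tool", "data": {"rows": [[0.0003,0.0003,0,0,0,0,-1],[0.0007,0.0006,0,0,0,0,-1],[0.001,0.0009,0,0,0,0,-1],[0.0013,0.0012,0,0,0,0,-1],[0.0016,0.0015,0,0,0,0,-1],[0.0019,0.0018,0,0,0,0,-1],[0.0022,0.0021,0,0,0,0,-1],[0.0025,0.0024,0,0,0,0,-1]]}}

```text
time_s: 44.33
ee_pos: [0.5451, -0.0345, 0.1145]
eef_rot: [3.141, -0.001, 0.279]
force: [-3.4, -0.3, 5.7]
grip_width: 0.017
```

```bash
python3 go.py 4 3 | sed -E 's/\[\[.*, \[/[/'
```

```text
t 44.33 r 0.0501 ang 313.1 tanF -2.7 radF -2.1 Fz 5.7 |F| 6.7 grip 0.0170 z 0.1145
[0.0024, 0.0026]]
[0.0023, 0.0026]]
[0.0021, 0.0028]]
```

Call:
{"op": "servo_tool", "data": {"rows": [[0.0003,0.0003,0,0,0,0,-1],[0.0006,0.0006,0,0,0,0,-1],[0.0009,0.0009,0,0,0,0,-1],[0.0012,0.0012,0,0,0,0,-1],[0.0015,0.0016,0,0,0,0,-1],[0.0018,0.0019,0,0,0,0,-1],[0.0021,0.0022,0,0,0,0,-1],[0.0024,0.0025,0,0,0,0,-1]]}}

```text
time_s: 45.0
ee_pos: [0.5466, -0.033, 0.1144]
eef_rot: [3.14, 0.002, 0.279]
force: [-12.2, -8.7, 9.8]
grip_width: 0.0171
```

```bash
python3 go.py 4 3 | sed -E 's/\[\[.*, \[/[/'; python3 -c "
from h import *
shot('wrist','w5.png')"
```

```text
t 45.00 r 0.0502 ang 315.5 tanF -14.8 radF -2.6 Fz 9.8 |F| 17.9 grip 0.0171 z 0.1144
[0.0022, 0.0027]]
[0.0022, 0.0027]]
[0.002, 0.0029]]
```

View pics/w5.png

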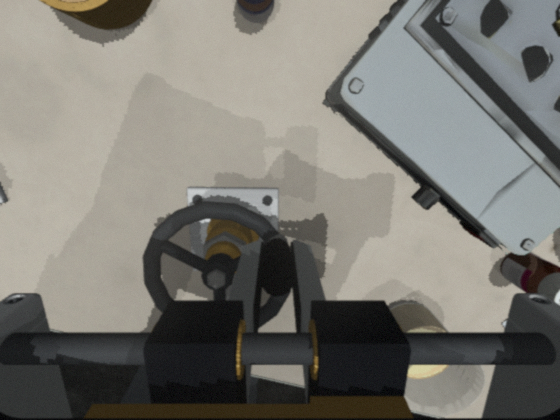

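The force rose to 15 N and the wheel moved only 2.4° of the commanded 4°, so this looks like the stop. One small extra push will confirm it.

Call:
{"op": "servo_tool", "data": {"rows": [[0.0003,0.0003,0,0,0,0,-1],[0.0005,0.0005,0,0,0,0,-1],[0.0007,0.0007,0,0,0,0,-1],[0.0009,0.0009,0,0,0,0,-1],[0.001,0.001,0,0,0,0,-1],[0.001,0.001,0,0,0,0,-1],[0.001,0.001,0,0,0,0,-1],[0.001,0.001,0,0,0,0,-1]]}}

```text
time_s: 45.72
ee_pos: [0.5466, -0.033, 0.1144]
eef_rot: [3.139, 0.005, 0.279]
force: [-11.4, -5.9, 9.5]
grip_width: 0.017
```

```bash
python3 go.py 4 3 | sed -E 's/\[\[.*, \[/[/'; python3 go.py -45 2
```

```text
t 45.72 r 0.0502 ang 315.5 tanF -12.2 radF -4.0 Fz 9.5 |F| 16.0 grip 0.0170 z 0.1144
[0.0022, 0.0027]]
[0.0022, 0.0027]]
[0.002, 0.0029]]
t 45.72 r 0.0502 ang 315.5 tanF -12.2 radF -4.0 Fz 9.5 |F| 16.0 grip 0.0170 z 0.1144
[[-0.0037, -0.0032], [-0.0076, -0.0062], [-0.0118, -0.0087], [-0.0162, -0.0109], [-0.0209, -0.0126], [-0.0256, -0.0138], [-0.0304, -0.0145], [-0.0353, -0.0148]]
[[-0.0049, 0.0002], [-0.0098, 0.0009], [-0.0145, 0.002], [-0.0192, 0.0036], [-0.0236, 0.0057], [-0.0278, 0.0082], [-0.0318, 0.0111], [-0.0355, 0.0143]]
```

The TCP did not advance at 12–15 N, so the stop is at 315.5°. Now back 90° clockwise.

Call:
{"op": "servo_tool", "data": {"rows": [[-0.0037,-0.0032,0,0,0,0,-1],[-0.0076,-0.0062,0,0,0,0,-1],[-0.0118,-0.0087,0,0,0,0,-1],[-0.0162,-0.0109,0,0,0,0,-1],[-0.0209,-0.0126,0,0,0,0,-1],[-0.0256,-0.0138,0,0,0,0,-1],[-0.0304,-0.0145,0,0,0,0,-1],[-0.0353,-0.0148,0,0,0,0,-1]]}}

```text
time_s: 46.38
ee_pos: [0.511, -0.048, 0.1145]
eef_rot: [3.139, 0.005, 0.279]
force: [2.7, 2.9, 4.3]
grip_width: 0.0172
```

Call:
{"op": "servo_tool", "data": {"rows": [[-0.0049,0.0002,0,0,0,0,-1],[-0.0098,0.0009,0,0,0,0,-1],[-0.0145,0.002,0,0,0,0,-1],[-0.0192,0.0036,0,0,0,0,-1],[-0.0236,0.0057,0,0,0,0,-1],[-0.0278,0.0082,0,0,0,0,-1],[-0.0318,0.0111,0,0,0,0,-1],[-0.0355,0.0143,0,0,0,0,-1]]}}

```text
time_s: 47.05
ee_pos: [0.4754, -0.0335, 0.1145]
eef_rot: [3.139, 0.004, 0.279]
force: [7.3, 2.9, 1.0]
grip_width: 0.0174
```

```bash
python3 go.py -1 1
```

```text
t 47.05 r 0.0503 ang 225.2 tanF 3.1 radF -7.2 Fz 1.0 |F| 7.9 grip 0.0174 z 0.1145
[[0.0001, 0.0003], [0.0, 0.0004], [-0.0, 0.0004], [-0.0001, 0.0005], [-0.0002, 0.0006], [-0.0003, 0.0007], [-0.0003, 0.0007], [-0.0004, 0.0008]]
```

Call:
{"op": "servo_tool", "data": {"rows": [[0,0,0,0,0,0,-0.4],[0,0,0,0,0,0,-0.3],[0,0,0,0,0,0,-0.2],[0,0,0,0,0,0,-0.2],[0,0,0,0,0,0,-0.2],[0,0,0,0,0,0,-0.2],[0,0,0,0,0,0,-0.2],[0,0,0,0,0,0,-0.2]]}}

```text
time_s: 47.72
ee_pos: [0.4753, -0.0336, 0.1144]
eef_rot: [3.139, 0.004, 0.279]
force: [0.5, 0.2, -0.0]
grip_width: 0.0374
```

Call:
{"op": "servo_tool", "data": {"rows": [[0,0,0.01,0,0,0,-0.2],[0,0,0.025,0,0,0,-0.2],[0,0,0.05,0,0,0,-0.2],[0,0,0.08,0,0,0,-0.2],[0,0,0.11,0,0,0,-0.2],[0,0,0.14,0,0,0,-0.2],[0,0,0.16,0,0,0,-0.2],[0,0,0.16,0,0,0,-0.2]]}}

```text
time_s: 48.38
ee_pos: [0.4764, -0.0337, 0.2795]
eef_rot: [3.136, -0.002, 0.279]
force: [-0.4, -0.6, 0.8]
grip_width: 0.0374
```

Call:
{"op": "servo_tool", "data": {"rows": [[-0.02,0,0,0,0,0,0],[-0.04,0,0.01,0,0,0,0],[-0.06,0,0.02,0,0,0,0],[-0.07,0,0.03,0,0,0,0],[-0.07,0,0.03,0,0,0,0],[-0.07,0,0.03,0,0,0,0],[-0.07,0,0.03,0,0,0,0],[-0.07,0,0.03,0,0,0,0]]}}

```text
time_s: 49.05
ee_pos: [0.4067, -0.0337, 0.3086]
eef_rot: [3.136, -0.001, 0.279]
force: [-0.2, 0.3, 0.6]
grip_width: 0.0469
```

```bash
python3 w.py w6.png; python3 fit.py
```

```text
large_handle 0.67 [290. 136.] [ 0.4726 -0.0314  0.126 ]
large_hub 0.62 [269.  95.] [0.5093 0.0032 0.126 ]
small_handle 0.5 [74. 51.] [0.4949 0.2432 0.085 ]
0.115 221
[ 0.4741633  -0.03218897  0.14639916] [[ 0.46589859 -0.04019539  0.12511171]
 [ 0.48201493 -0.02455612  0.15024065]]
0.075 3330
[0.51320198 0.00395023 0.09652294] [[ 0.45855627 -0.04928546  0.09263803]
 [ 0.56080454  0.05297785  0.09922291]]
[ 0.4065373  -0.03372405  0.30898355] [ 3.13606049e+00 -1.49237599e-03  2.79043565e-01] [-0.70844837 -0.07883412  0.33189843] 49.25 0.04683222086660436
rim [0.50950395 0.00151807 0.04907439] 2467
handle ((0.4737490117549896, -0.03297100588679314), 0.0088723823428154) [ 0.47387665 -0.03280308  0.14833228] 198
0.04946964724363651 -136.06975965788536
```

View pics/w6.png

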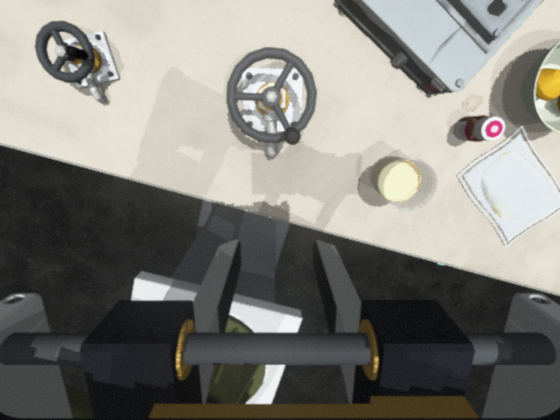

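The handle at (292,135) px measures about 224°, close to the 225° given by the TCP, and the gripper is clear. The small tap looks unchanged.

```bash
python3 -c "
from station import hand_in
print(hand_in())"
```

```text
the job is handed in; nothing more can be done
None
```

The large tap is opened to its stop and backed off about a quarter turn clockwise. I let go and handed the job in at about 49 s.

- **Opening:** I gripped the upright handle and cranked it anticlockwise about 612° (1.7 turns). There the force along the turn rose from about 2.5 N to 15 N. A further 1.4 mm push gave no movement, so I took that as the stop.
- **Turning back:** By the tool position, the wheel went from 315.5° to 225.2°, which is 90.3° clockwise. I then opened the gripper, lifted straight up and moved clear; the force reads about zero.
- **Last check:** The wrist camera put the handle at about 224°, roughly 1° from the tool reading and within the camera's calibration error. The small handle was within about 4 mm of where it started, which is the networks' normal scatter, and nothing touched it.
- **Forces:** The highest wrist force I read was about 27 N. It came early in the turn, when the gripper was running slightly outside the handle's circle; I then corrected the centre. Forces were read only at the end of each move.

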